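Set a sample vial in the bench vice with running clearance

ROBOT

A 6-joint arm with a two-finger parallel gripper is mounted at the origin on the work surface; the furniture and walls round the work are solid. World frame = base frame: x ahead of the robot, y to its left, z up, the work surface at z = 0. Lengths are in m, angles in rad, forces in N, time in s.
With the tool pointing down it reaches from about 0.35 to 0.775 m from the base axis. Payload 7.3 kg.
Tool frame: the origin (TCP) lies midway between the tips of the shut fingers; the grasp point (between the pads) lies grasp_offset behind it (grasp_offset is the distance from the TCP to the grasp point, in m); z points along the fingers, y is the line along which they close (so a half turn about z gives the same grasp; the last joint's range is limited). The gripper opens to 92 mm and grips with 3 to 60 N. Pads are 19 mm wide; open, the fingers measure 130 mm over their backs; the gripper's body (75 mm by 190 mm) begins 47 mm behind the grasp point.
Start: joints at [-1.46, 0.342, 1.524, -0, 1.275, -0.146], TCP at [0.133, -0.508, 0.227] pointing down, gripper open.
Joint ranges: [-2.53, 2.53], [-0.77, 2.02], [0.04, 2.7], [-1, 4.14], [0.28, 2.66], [-3.11, 3.11]. Speed limits (rad/s): [2.57, 2.57, 3.14, 3.14, 3.14, 3.14].

INTERFACE

Orientations are given as [roll, pitch, yaw] about the fixed x, y, z axes, in that order (R = Rz(yaw) Ry(pitch) Rx(roll)).
In Python, from cell import * gives the robot as it stands.
- The arm moves only by the tool step_arm, never from a script. Its argument "plan" is a list of rows, each a list of 5 numbers: the closure, from -1 (fully open) to 1 (shut), then the shift along the tool's x, y, z in m, then the turn about the tool's z in rad. In form: [[hand, x, y, z, twist], ...]. A call has 1 to 20 rows; each row is the pose to reach, as a shift and turn from the pose commanded when the call began, along the tool's axes at that moment; what a row does not reach only later rows make up. A row lasts 1/8 s, in which the tool goes at most 62.5 mm and 10.7 degrees, less where a joint would pass 70% of its speed; a pose out of reach is approached as far as the arm can. A call with a gripper value outside its range is refused whole. The fingers move at their own pace and stop on an object; "grip_force" is the grip in N (left out, the last holds). Time passes only in rows, so rows that repeat a pose let the fingers close. It gives the time, the measured TCP pose, the force, the opening and the grip force at its end, in the units of the state.
- observe(): the state, without advancing time (a new reading comes with each control period).
- read_camera(name): name is "scene" or "top"; returns a dict with "img" (420x560x3 uint8, red, green, blue), "range_z" (420x560 float32, m along the optical axis (not along the pixel's ray), 0 where there is no reading), "fx", "fy", "cx", "cy" (pixels), "R" (3x3) and "t" (3): a world point X has camera coordinates R X + t. Camera axes: x right, y down, z forward; pixel columns grow to the right and rows downward; lengths in m; the calibration is good to about 2 mm. A picture is of the moment at which its call begins.
- hand_in(): hands the job in; it is judged then, once.
The state is a dict: "time": time; "qpos": joint angles; "qvel": joint speeds; "joint_efforts": joint torques, N m; "tool_pos": TCP position; "tool_rot": TCP orientation; "contact_force": force on the tool from outside, world axes, zero at the start; "torque": the same for the moment, N m; "opening": finger opening in m; "grip_force": force on a finger pad.
Only numpy, scipy, OpenCV 4.12 (cv2) and the standard library are available. Lean on these libraries where they do the work, as an engineer would, in place of code of your own. Each camera call takes 0.05 s, during which the arm holds its last target. There are 200 camera calls.

TASK

Gently pick up the tall white sample vial and stand it upright in the little bench vice, between the moving jaw and the V-shaped jaw, and let go of it. Then turn the vice's winged thumbscrew clockwise until the jaw seats lightly on the vial and presses it home in the V, and back the screw off a quarter turn so that the vial stands loose in the vice. Finish while still holding the thumbscrew there; do not crush or tip the vial and leave the other things on the bench where they are.

Things in the scene. Friction and masses are not known exactly. Their poses are not given: they have to be found in the camera images.
- vice: Bench vice for vials, fixed to the bench. Origin: underside, on the bench, midway between seat (y +45 mm) and thumbscrew (y -45 mm). Base plate 72 (x) x 176 (y) x 10 mm. White V-shaped fixed jaw on the +y side of the seat, faces 100 degrees apart, opening to -y; both jaws reach 38 mm above the bench. Under the thumbscrew a grey box 46 x 44 mm, top 36 mm above the bench, with a 3 mm collar.
- seat (a point): Point on the top of the base plate (10 mm above the bench, the floor the vial stands on) where the middle of the vial stands when pressed home in the V. Axes as the vice's: the moving jaw is on the -y side.
- jaw: Moving steel jaw, 40 mm wide, with a slippery white plastic pad. Origin: middle of the pad's face in plan, at bench height. It slides along the vice's y, driven by the thumbscrew, 5 mm per radian. At thumbscrew 0 its face is 17.6 mm from the seat point; opened by q rad it stands 5 q mm farther to -y.
- thumbscrew (a joint): Angle of the winged thumbscrew (vertical axis), rad. Grows counter-clockwise seen from above (opening); clockwise closes. The jaw touches a vial home in the V at 0 (+-0.1), presses it lightly by -0.15 and crushes it (80 N) some 0.3 past the touch; the squeeze adds about 1 N m per rad. Starts at 1.2 to 1.9: 6 to 9.5 mm spare room for the vial. Friction 0.04 N m: stays put.
- wing_head: The thumbscrew's head: flat steel bar 42 mm long (its x), 10 mm thick (its y), 52 to 74 mm above the bench, on a round boss 22 mm in diameter, 46 to 54 mm above the bench. Origin: on the screw's axis, 46 mm above the bench. Turns with the screw: at thumbscrew 0 the bar lies along the vice's x. Its axis is 90 mm from the seat.
- vial: Sample vial: white round body 36 mm in diameter, sides straight from 3 to 60 mm up, black ribbed cap 28 mm in diameter, 78 mm tall, about 56 g. The taller of the two vials. Origin: centre of its underside, z up. Thin-walled: grip it lightly (20 to 40 N; it must not get over 60 N).
- small_vial: Bystander: brown vial with a black cap, 33 x 58 mm. Origin: centre of its underside.
- weighing_bottle: Bystander: glass weighing bottle with a lid, 36 x 52 mm. Origin: centre of its underside.
- jar: Bystander: white jar with a grey lid, 45 x 72 mm. Origin: centre of its underside.
Mind the look-alikes: they are no part of the job. What is shaped like the vial but blue or yellow is not meant.

How it is judged:
On the way, in this order (a step that is already met when the one before it is completed fails the run):
1. the vial stands upright between the jaws, released (horizontal distance between vial and seat below 0.014 m and z of vial in the frame of seat below 0.003 m and angle between vial's own z axis and vertical below 0.12 rad and contact force between the fingers and vial below 0.1 N and linear speed of vial below 0.02 m/s), for 0.2 s.
2. the jaw has seated on the vial and pressed it home in the V (contact force between jaw and vial above 2 N and value of joint thumbscrew below 0.15 rad and horizontal distance between vial and seat below 0.003 m and contact force between the fingers and vial below 0.1 N), for 0.2 s.
3. the screw is backed off about a quarter turn and held (value of joint thumbscrew between 1.2 and 1.85 rad and contact force between the fingers and wing_head above 1 N), for 0.2 s.
At the end, for the whole second after the job is handed in: After the jaw had seated on the vial, the screw is a quarter turn open from there (thumbscrew 1.2 to 1.85 rad), at rest and still gripped by the fingers; the vial stands upright on the vice's floor within 14 mm of the seat (all of step 3 and velocity of joint thumbscrew between -0.1 and 0.1 rad/s and horizontal distance between vial and seat below 0.014 m and z of vial in the frame of seat below 0.003 m and angle between vial's own z axis and vertical below 0.12 rad and contact force between the fingers and vial below 0.1 N); the arm keeps its last pose, push and grip.
It fails at once if the vial is gripped too hard (contact force between the fingers and vial above 120 N).
It fails at once if the vial is crushed by the jaw (contact force between jaw and vial above 80 N).
It fails at once if the vial is tipped over (angle between vial's own z axis and vertical above 0.6 rad).
It fails at once if the vial is dropped or thrown (linear speed of vial above 0.8 m/s).
It fails at once if another thing on the bench is disturbed (distance of any of small_vial, weighing_bottle, jar from where it was at the start of the episode above 0.02 m).
It also fails if it takes over 72 s, if anything falls off the work surface, if the arm or the gripper's body presses on something with over 40 N, if the wrist force passes 120 N, or if a joint passes its speed limit or range.

## Working session

There is one attempt and no reset: what is moved stays moved. The work goes in short steps, Python scripts to look and compute and a tool call to move; the robot and the scene stay as the last step left them, time stands still between calls to the robot, and variables do not carry over. Pictures are saved under pics/ and viewed, at most 10 in all, crops included, and the job is handed in when it is done.

Besides the shell and the picture viewer there is one more tool, called after "Call:" as a command line: name --pt "numbers of a row" for each row, then --argument value for the rest. step_arm: Moves the arm, as the interface text tells. Its arguments: {"type":"object","properties":{"plan":{"type":"array","items":{"type":"array","items":{"type":"number"}}},"grip_force":{"type":"number"}},"required":["plan"]}

```bash
mkdir -p pics; python3 - <<'E'
from cell import *
import cv2,numpy as np
for n in("top","scene"):
    c=read_camera(n); cv2.imwrite(f"pics/{n}0.png",c["img"][:,:,::-1]); np.savez(f"{n}0.npz",**c)
    print(n,c["fx"],c["cx"],c["cy"],c["R"].round(3).tolist(),c["t"])
s=observe();print(s); 
try: print(grasp_offset)
except Exception as e: print(e)
E
```

```text
top 519.1744638828591 279.83544698880803 199.7873650002212 [[-0.025, -1.0, 0.004], [-0.991, 0.024, -0.133], [0.133, -0.008, -0.991]] [6.99045687e-04 5.08975435e-01 8.43847833e-01]
scene 501.7463681215996 282.1443699273774 199.7276878293444 [[0.871, 0.49, -0.018], [0.321, -0.598, -0.734], [-0.371, 0.634, -0.679]] [-0.43352193 -0.09339133  1.11138245]
{'time': 0.1, 'qpos': array([-1.46005658e+00,  3.42646506e-01,  1.52490089e+00,  8.91149624e-06,
        1.27541433e+00, -1.46012691e-01]), 'qvel': array([-0.00055045, -0.00106   , -0.00183014, -0.00171942,  0.00018294,
       -0.00097597]), 'joint_efforts': array([ 1.27133346e-03, -4.32007027e+01, -2.44693798e+01,  7.18570291e-02,
        5.25679090e-02, -5.00313945e-05]), 'tool_pos': array([ 0.13329667, -0.50742615,  0.22612505]), 'tool_rot': array([-3.14023939e+00, -2.07623802e-04,  2.56749699e-01]), 'contact_force': array([0.1857215 , 0.97337442, 0.42635221]), 'torque': array([-0.02827273, -0.02239158,  0.02458528]), 'grip_force': 0.0, 'opening': 0.09194931485252526}
0.0188
```

View pics/top0.png

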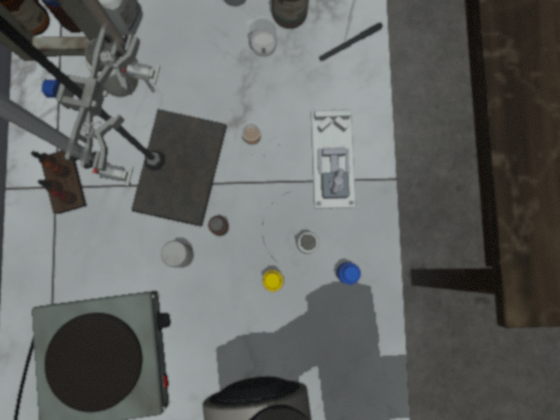

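View pics/scene0.png

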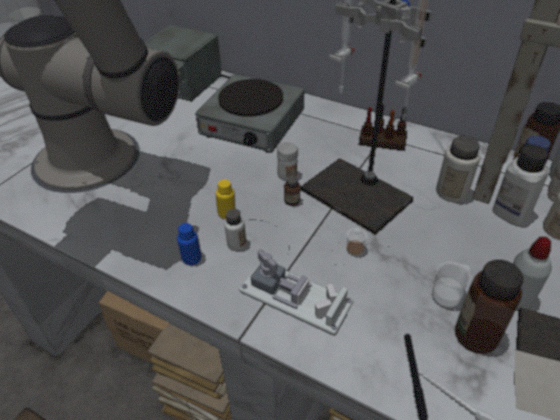

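The top view shows the vial (white, black cap) at about (307,241). The vice is at (333,158), with its V jaw at (331,122) and the thumbscrew at about (337,180). Blue and yellow look-alikes are at (348,272) and (273,280).

```bash
cat > h.py <<'E'
import numpy as np,cv2
def cloud(c):
    v,u=np.mgrid[:420,:560]; z=c["range_z"].astype(float)
    p=np.stack([(u-c["cx"])/c["fx"]*z,(v-c["cy"])/c["fy"]*z,z],-1)
    w=(p-c["t"])@c["R"]; w[z==0]=np.nan
    return w
E
python3 - <<'E'
from h import *
for n,vb in(("top",(225,260,290,325)),("scene",(205,252,220,248))):
    c=np.load(n+"0.npz");w=cloud(c)
    # vial
    q=w[vb[0]:vb[1],vb[2]:vb[3]].reshape(-1,3)
    for lo,hi in((.02,.055),(.069,.09)):
        s=q[(q[:,2]>lo)&(q[:,2]<hi)]; print(n,"vial",len(s),s.mean(0).round(4),(s.max(0)/2+s.min(0)/2).round(4))
    if n=="top": c0=np.array([s[:,0].mean(),s[:,1].mean()])
    # vice points
    r=w.reshape(-1,3)
    r=r[(np.abs(r[:,0]-.5)<.25)&(r[:,1]<.1)&(r[:,1]>-.25)]
w=cloud(np.load("top0.npz"))
P=w[100:215,300:365].reshape(-1,3)
for lo,hi in((.006,.014),(.03,.043),(.06,.08)):
    s=P[(P[:,2]>lo)&(P[:,2]<hi)]
    b=cv2.minAreaRect((s[:,:2]*1000).astype(np.float32)); print(lo,len(s),s.mean(0).round(4),b)
im=np.load("top0.npz")["img"][100:260,280:380,::-1]
im2=np.load("scene0.npz")["img"][200:335,220:360,::-1]
a=cv2.resize(im,None,fx=3.6,fy=3.6,interpolation=cv2.INTER_CUBIC);b=cv2.resize(im2,(430,415),interpolation=cv2.INTER_CUBIC)
b=cv2.copyMakeBorder(b,0,a.shape[0]-415,0,0,cv2.BORDER_CONSTANT);cv2.imwrite("pics/z0.png",np.hstack([a,b]))
E
```

```text
top vial 24 [ 0.4325 -0.0468  0.0436] [ 0.4362 -0.0538  0.039 ]
top vial 196 [ 0.435  -0.0545  0.0782] [ 0.4351 -0.0541  0.0772]
scene vial 386 [ 0.4297 -0.0546  0.0358] [ 0.4138 -0.0352  0.0375]
scene vial 163 [ 0.4364 -0.0601  0.0764] [ 0.4352 -0.0579  0.0746]
0.006 2059 [ 0.5801 -0.104   0.0107] ((583.0504150390625, -94.82014465332031), (95.11370086669922, 179.0746307373047), 89.95205688476562)
0.03 1132 [ 0.5872 -0.1055  0.0373] ((587.0897216796875, -104.4193115234375), (60.61175537109375, 151.57711791992188), 88.47329711914062)
0.06 179 [ 0.5326 -0.1056  0.0736] ((533.792724609375, -106.43134307861328), (13.779413223266602, 41.75188446044922), 63.850521087646484)
```

View pics/z0.png

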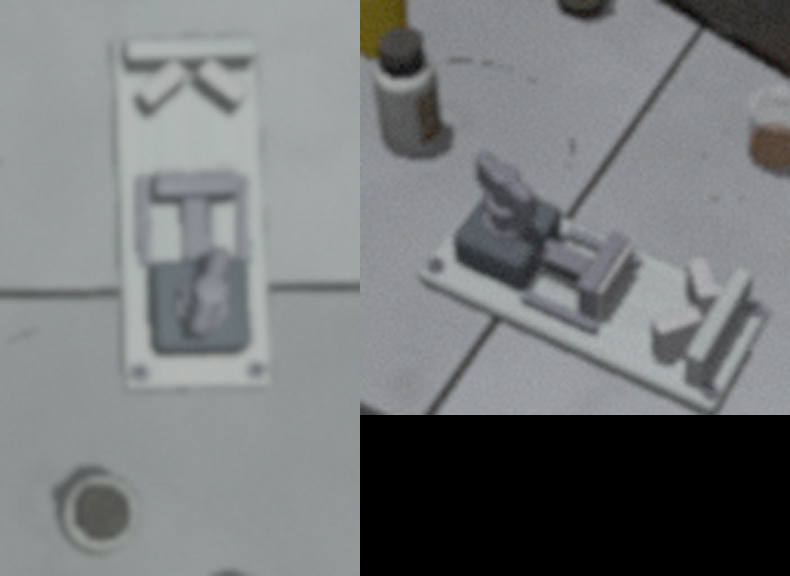

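The zoom shows the plate corners at crop (115,38), (255,40), (127,388) and (270,386), scale 3.6. The wing bar lies roughly along the vice, at about (208,295).

```bash
cat >> h.py <<'E'
def ray(c,u,v,z):
    d=c["R"].T@np.array([(u-c["cx"])/c["fx"],(v-c["cy"])/c["fy"],1]); o=-c["R"].T@c["t"]
    return o+d*(z-o[2])/d[2]
E
python3 - <<'E'
from h import *
c=np.load("top0.npz");w=cloud(c)
C=[ray(c,280+(a-1.8)/3.6,100+(b-1.8)/3.6,.01) for a,b in((115,38),(255,40),(127,388),(270,386))]
C=np.array(C)[:,:2];print(C.round(4).tolist(),C.mean(0))
d=C[0]-C[2]+C[1]-C[3];L=np.linalg.norm(d)/2;yv=d/2/L;a=np.arctan2(yv[1],yv[0]);print("len",L,"dev",a)
P=w[140:215,300:365].reshape(-1,3)
for n,PP in (("top",P),("scene",cloud(np.load("scene0.npz"))[240:300,240:310].reshape(-1,3))):
  for lo in(.058,.066):
    s=PP[(PP[:,2]>lo)&(PP[:,2]<.08)][:,:2];m=s.mean(0);e,V=np.linalg.eigh(np.cov(s.T));l=V[:,1];print(n,len(s),m,"bar ang",np.arctan2(l[1],l[0]),e**.5*12**.5)
o=C.mean(0);R=np.array([[yv[1],-yv[0]],[0,0]])
print("seat",o+.045*yv,"wing",o-.045*yv)
# things at 30-43 in vice frame
Q=w[100:215,300:365].reshape(-1,3);Q=Q[(Q[:,2]>.028)&(Q[:,2]<.045)]
xv=np.array([yv[1],-yv[0]])
B=np.c_[(Q[:,:2]-o)@xv,(Q[:,:2]-o)@yv]*1000
h=np.histogram(B[:,1],np.arange(-80,90,4));print([(int(a),int(n),round(B[(B[:,1]>=a)&(B[:,1]<a+4),0].mean(),1) if n else 0) for n,a in zip(*h)])
E
```

```text
[[0.6718, -0.0723], [0.6691, -0.1415], [0.4975, -0.0723], [0.4968, -0.1413]] [ 0.58377887 -0.10685641]
len 0.17331087481500412 dev -0.000485838819019575
top 182 [ 0.53254018 -0.10552385] bar ang 2.8006070551494098 [0.01173947 0.03977753]
top 169 [ 0.53299084 -0.10595287] bar ang 2.802035728544982 [0.01135775 0.03893186]
scene 240 [ 0.5357736  -0.11329594] bar ang 2.8460123601505902 [0.01105733 0.04058597]
scene 178 [ 0.53499154 -0.11239581] bar ang 2.8328408762604678 [0.01108751 0.03919784]
seat [ 0.62877886 -0.10687827] wing [ 0.53877887 -0.10683454]
[(-80, 0, 0), (-76, 8, np.float64(2.3)), (-72, 74, np.float64(-0.6)), (-68, 61, np.float64(-1.7)), (-64, 46, np.float64(-2.4)), (-60, 45, np.float64(-0.3)), (-56, 38, np.float64(-3.2)), (-52, 30, np.float64(-3.6)), (-48, 35, np.float64(-1.0)), (-44, 36, np.float64(-2.1)), (-40, 44, np.float64(-4.3)), (-36, 46, np.float64(-3.7)), (-32, 32, np.float64(-4.7)), (-28, 12, np.float64(2.5)), (-24, 12, np.float64(0.2)), (-20, 12, np.float64(-1.7)), (-16, 5, np.float64(1.0)), (-12, 10, np.float64(-1.0)), (-8, 13, np.float64(-0.9)), (-4, 6, np.float64(0.4)), (0, 53, np.float64(0.4)), (4, 61, np.float64(-2.6)), (8, 53, np.float64(-1.7)), (12, 41, np.float64(-0.3)), (16, 1, np.float64(-13.6)), (20, 0, 0), (24, 0, 0), (28, 0, 0), (32, 0, 0), (36, 0, 0), (40, 0, 0), (44, 12, np.float64(-4.6)), (48, 35, np.float64(1.6)), (52, 55, np.float64(-1.4)), (56, 47, np.float64(0.8)), (60, 36, np.float64(0.4)), (64, 13, np.float64(-3.1)), (68, 114, np.float64(-1.7)), (72, 85, np.float64(0.4)), (76, 49, np.float64(-1.2)), (80, 0, 0), (84, 0, 0)]
```

Call:
step_arm --pt "-1 0.04 -0.036 0 0.03" --pt "-1 0.081 -0.072 0 0.06" --pt "-1 0.122 -0.108 0.0 0.1" --pt "-1 0.163 -0.144 0 0.14" --pt "-1 0.204 -0.18 0 0.18" --pt "-1 0.245 -0.217 0 0.22" --pt "-1 0.285 -0.253 0 0.257" --pt "-1 0.326 -0.289 0 0.257" --pt "-1 0.367 -0.325 0.02 0.257" --pt "-1 0.395 -0.35 0.05 0.257" --pt "-1 0.407 -0.361 0.07 0.257" --pt "-1 0.407 -0.361 0.086 0.257" --pt "-1 0.407 -0.361 0.086 0.257" --pt "-1 0.407 -0.361 0.086 0.257" --grip_force 25

```text
time: 1.85
tool_pos: [0.4355, -0.0555, 0.1412]
tool_rot: [3.141, -0.001, -0.001]
contact_force: [-0.6, 0.1, 0.5]
opening: 0.092
grip_force: 0.0
```

Call:
step_arm --pt "-1 0 0 0.03 0" --pt "-1 0 0 0.06 0" --pt "-1 0 0 0.085 0" --pt "-1 0 0 0.1 0" --pt "-1 0 0 0.107 0" --pt "-1 0 0 0.107 0" --pt "0.1 0 0 0.107 0" --pt "0.2 0 0 0.107 0" --pt "0.4 0 0 0.107 0" --pt "0.6 0 0 0.107 0" --pt "0.6 0 0 0.107 0" --pt "0.6 0 0 0.107 0" --pt "0.6 0 0 0.107 0" --grip_force 25

```text
time: 3.48
tool_pos: [0.4353, -0.0553, 0.0337]
tool_rot: [3.142, 0.0, -0.0]
contact_force: [0.2, -0.1, 0.4]
opening: 0.0352
grip_force: 24.8
```

```bash
python3 - <<'E'
from cell import *
from h import *
s=observe();print(s["opening"],s["grip_force"])
t=read_camera("top");c=read_camera("scene")
a=cv2.resize(t["img"][100:280,260:390,::-1],(400,554));b=cv2.resize(c["img"][180:335,200:310,::-1],(393,554))
cv2.imwrite("pics/g1.png",np.hstack([a,b]))
E
```

```text
0.0351561807711725 24.800501600839198
```

View pics/g1.png

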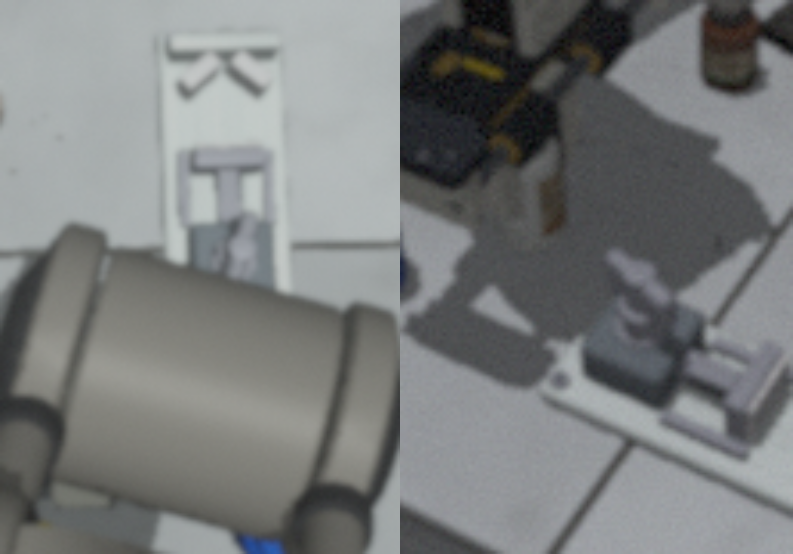

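The view shows the vial between the fingers, with the vice untouched. Lifting and carrying it over the seat.

Call:
step_arm --pt "0.6 0 0 -0.02 0" --pt "0.6 0 0 -0.05 0" --pt "0.6 0 0 -0.08 0" --pt "0.6 0.02 0.005 -0.1 0" --pt "0.6 0.05 0.013 -0.1 0" --pt "0.6 0.085 0.024 -0.1 0" --pt "0.6 0.12 0.034 -0.1 0" --pt "0.6 0.15 0.042 -0.1 0" --pt "0.6 0.173 0.048 -0.1 0" --pt "0.6 0.186 0.051 -0.1 0" --pt "0.6 0.186 0.051 -0.09 0" --pt "0.6 0.186 0.051 -0.07 0" --pt "0.6 0.186 0.051 -0.055 0" --pt "0.6 0.186 0.051 -0.05 0" --pt "0.6 0.186 0.051 -0.05 0" --pt "0.6 0.186 0.051 -0.05 0"

```text
time: 5.58
tool_pos: [0.6217, -0.1064, 0.0844]
tool_rot: [3.141, -0.001, -0.0]
contact_force: [1.0, -0.5, 0.1]
opening: 0.0348
grip_force: 24.8
```

```bash
python3 - <<'E'
from cell import *
from h import *
c=read_camera("scene");np.savez("s2.npz",**c)
cv2.imwrite("pics/s2.png",cv2.resize(c["img"][180:340,220:420,::-1],None,fx=3.75,fy=3.75,interpolation=cv2.INTER_CUBIC))
w=cloud(c);Q=w[200:340,220:420].reshape(-1,3)
Q=Q[(abs(Q[:,0]-.621)<.03)&(abs(Q[:,1]+.107)<.03)]
s=Q[(Q[:,2]>.05)&(Q[:,2]<.068)];print(len(s),s.min(0),s.max(0))
from scipy.optimize import least_squares
r=least_squares(lambda p:np.hypot(s[:,0]-p[0],s[:,1]-p[1])-.018,[.62,-.107],loss="soft_l1",f_scale=.001);print("vial fit",r.x)
A=cloud(np.load("scene0.npz"))[200:340,220:420].reshape(-1,3);A=A[(A[:,2]>.034)&(A[:,2]<.045)&(abs(A[:,1]+.106)<.018)]
print(np.histogram(A[:,0],np.arange(.48,.68,.004))[0].tolist())
E
```

```text
64 [ 0.62850527 -0.12639004  0.05326173] [ 0.64048201 -0.10544783  0.06796755]
vial fit [ 0.62200722 -0.10892849]
[0, 0, 0, 0, 0, 0, 0, 1, 20, 19, 14, 11, 14, 14, 20, 32, 41, 40, 34, 0, 0, 0, 0, 0, 0, 0, 24, 41, 49, 45, 0, 0, 0, 0, 0, 0, 0, 5, 10, 24, 35, 38, 17, 46, 52, 36, 0, 0, 0, 0]
```

View pics/s2.png

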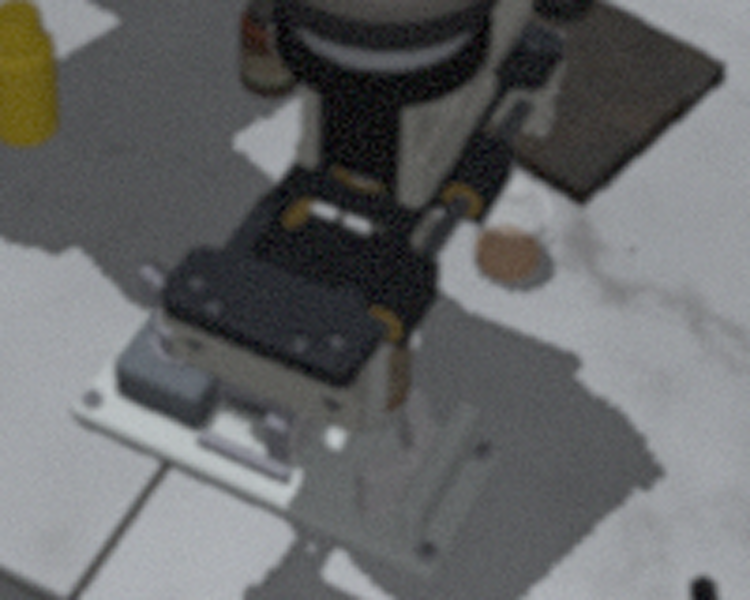

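The vial hangs over the seat, about (340,435) in the crop. Depth puts the jaw face at x=0.600, as planned. Lowering.

Call:
step_arm --pt "0.6 0 0 0.01 0" --pt "0.6 0 0 0.02 0" --pt "0.6 0 0 0.028 0" --pt "0.6 0 0 0.034 0" --pt "0.6 0 0 0.037 0" --pt "0.6 0 0 0.0385 0" --pt "0.6 0 0 0.0385 0"

```text
time: 6.5
tool_pos: [0.6214, -0.1063, 0.0453]
tool_rot: [3.141, -0.0, -0.0]
contact_force: [-0.3, -0.5, -0.5]
opening: 0.0351
grip_force: 24.8
```

Call:
step_arm --pt "0.6 0 0 0.001 0" --pt "0.6 0 0 0.0016 0" --pt "0.6 0 0 0.0016 0"

```text
time: 6.88
tool_pos: [0.6214, -0.1063, 0.0437]
tool_rot: [3.141, -0.0, -0.0]
contact_force: [0.6, 0.1, -0.8]
opening: 0.0349
grip_force: 24.8
```

Call:
step_arm --pt "0.2 0 0 0.0016 0" --pt "0.15 0 0 0.0016 0" --pt "0 0 0 0.0016 0" --pt "-0.4 0 0 0.0016 0" --pt "-0.4 0 0 0.0016 0" --pt "-0.4 0 0 -0.02 0" --pt "-0.4 0 0 -0.06 0" --pt "-0.4 0 0 -0.1 0" --pt "-0.4 -0.05 0 -0.1 0" --pt "-0.4 -0.1 0 -0.1 0" --pt "-0.4 -0.15 0 -0.1 0" --pt "-0.4 -0.2 0 -0.1 0" --pt "-0.4 -0.2 0 -0.1 0"

```text
time: 8.5
tool_pos: [0.4181, -0.1056, 0.1436]
tool_rot: [-3.141, 0.002, -0.001]
contact_force: [0.2, 0.0, 1.0]
opening: 0.0643
grip_force: 0.0
```

```bash
python3 - <<'E'
from cell import *
from h import *
from scipy.optimize import least_squares
I=[]
for n,b in(("top",(100,200,300,365)),("scene",(210,335,230,360))):
    c=read_camera(n);w=cloud(c)
    I.append(cv2.resize(c["img"][b[0]:b[1],b[2]:b[3],::-1],(395,500),interpolation=cv2.INTER_CUBIC))
    Q=w[b[0]:b[1],b[2]:b[3]].reshape(-1,3)
    s=Q[(Q[:,2]>.082)&(Q[:,2]<.096)&(Q[:,0]>.58)&(Q[:,0]<.66)&(abs(Q[:,1]+.107)<.03)];print(n,"cap",len(s),s.mean(0))
    s=Q[(Q[:,2]>.045)&(Q[:,2]<.068)&(Q[:,0]>.595)&(Q[:,0]<.66)&(abs(Q[:,1]+.107)<.03)]
    if len(s)>20:print("body",len(s),least_squares(lambda p:np.hypot(s[:,0]-p[0],s[:,1]-p[1])-.018,[.62,-.107],loss="soft_l1",f_scale=.001).x)
    s=Q[(Q[:,2]>.064)&(Q[:,2]<.08)&(Q[:,0]>.50)&(Q[:,0]<.57)&(abs(Q[:,1]+.107)<.03)][:,:2]
    if len(s)>20:
        e,V=np.linalg.eigh(np.cov(s.T));l=V[:,1];print("wing",len(s),s.mean(0),np.arctan(l[1]/l[0]))
cv2.imwrite("pics/s3.png",np.hstack(I));print(observe()["tool_pos"],observe()["qpos"])
E
```

```text
top cap 193 [ 0.61965589 -0.10430459  0.08800302]
body 98 [ 0.62184544 -0.10536454]
scene cap 203 [ 0.62134875 -0.11056986  0.08720471]
body 244 [ 0.62100993 -0.10864602]
wing 194 [ 0.53537036 -0.11273041] -0.31561432929730115
[ 0.42206399 -0.10665822  0.14425659] [-4.23957667e-01  2.73437691e-01  1.88089638e+00  3.51172563e-05
  9.85009354e-01  1.14759969e+00]
```

View pics/s3.png

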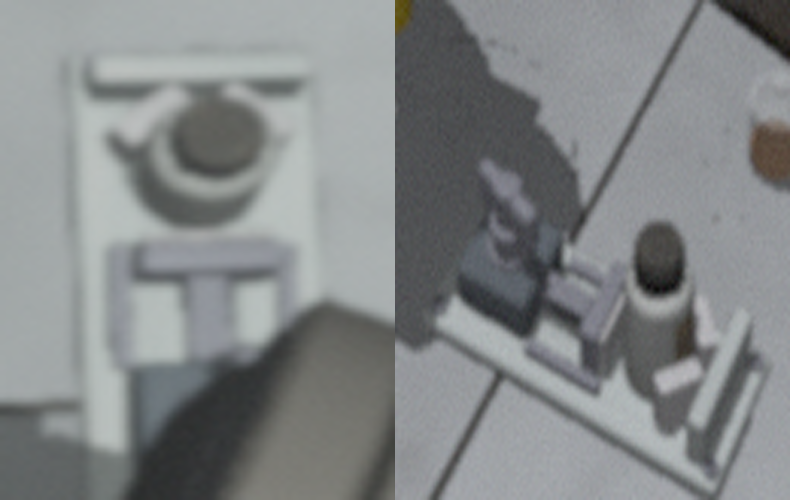

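The vial stands upright between jaw and V. Next: rotate the hand a near half turn over the thumbscrew.

Call:
step_arm --pt "-0.4 0.01 0 0 -0.16" --pt "-0.4 0.03 0 0 -0.32" --pt "-0.4 0.05 0 0 -0.48" --pt "-0.4 0.07 0 0 -0.64" --pt "-0.4 0.09 0.001 0 -0.8" --pt "-0.4 0.105 0.001 0 -0.96" --pt "-0.4 0.1125 0.001 0 -1.12" --pt "-0.4 0.1125 0.001 0 -1.28" --pt "-0.4 0.1125 0.001 0 -1.44" --pt "-0.4 0.1125 0.001 0 -1.6" --pt "-0.4 0.1125 0.001 0 -1.76" --pt "-0.4 0.1125 0.001 0 -1.92" --pt "-0.4 0.1125 0.001 0 -2.08" --pt "-0.4 0.1125 0.001 0 -2.24" --pt "-0.4 0.1125 0.001 0 -2.4" --pt "-0.4 0.1125 0.001 0 -2.56" --pt "-0.4 0.1125 0.001 0 -2.7" --pt "-0.4 0.1125 0.001 0 -2.82" --pt "-0.4 0.1125 0.001 0 -2.82" --pt "-0.4 0.1125 0.001 0 -2.82"

```text
time: 11.1
tool_pos: [0.5345, -0.1072, 0.1434]
tool_rot: [-3.142, 0.0, 2.818]
contact_force: [0.2, 0.4, 0.6]
opening: 0.0645
grip_force: 0.0
```

Call:
step_arm --pt "-0.4 0 0 0.03 0" --pt "-0.4 0 0 0.06 0" --pt "-0.4 0 0 0.078 0" --pt "-0.4 0 0 0.0865 0" --pt "-0.4 0 0 0.0865 0" --pt "0.3 0 0 0.0865 0" --pt "0.5 0 0 0.0865 0" --pt "0.6 0 0 0.0865 0" --pt "0.7 0 0 0.0865 0" --pt "0.75 0 0 0.0865 0" --pt "0.85 0 0 0.0865 0" --pt "1 0 0 0.0865 0" --pt "1 0 0 0.0865 0" --pt "1 0 0 0.0865 0" --grip_force 8

```text
time: 12.85
tool_pos: [0.5334, -0.1085, 0.0571]
tool_rot: [-3.14, -0.0, 2.82]
contact_force: [-1.7, -6.2, 2.0]
opening: 0.0098
grip_force: 8.0
```

```bash
python3 - <<'E'
from cell import *
from h import *
s=observe();print({k:s[k].round(3) if hasattr(s[k],'round') else s[k] for k in("tool_pos","tool_rot","contact_force","torque","opening","grip_force")})
c=read_camera("scene")
cv2.imwrite("pics/s4.png",cv2.resize(c["img"][200:330,230:370,::-1],None,fx=4,fy=4,interpolation=cv2.INTER_CUBIC))
E
```

```text
{'tool_pos': array([ 0.533, -0.109,  0.057]), 'tool_rot': array([-3.14, -0.  ,  2.82]), 'contact_force': array([-1.718, -6.228,  1.974]), 'torque': array([-0.851,  0.238, -0.009]), 'opening': 0.00983510449958429, 'grip_force': 7.998471558094025}
```

View pics/s4.png

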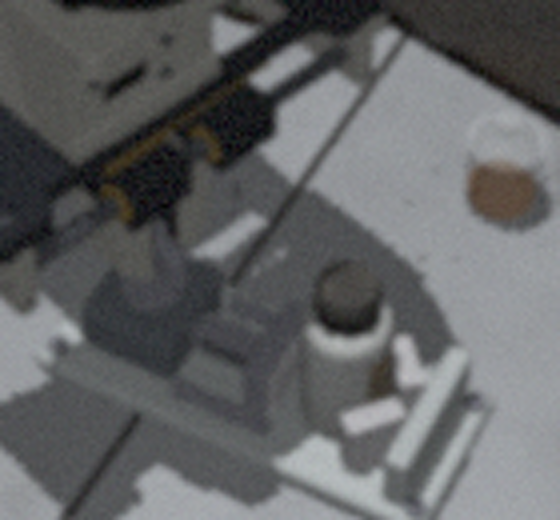

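The fingers hold the wing bar at 9.8 mm and the vial is upright. A side force of about 6 N shows the hand is roughly 1.3 mm off, so I'll recentre and then turn.

Call:
step_arm --pt "1 0 -0.0013 0 0" --pt "1 0 -0.0013 0 0" --pt "1 0 -0.0013 0 0.1" --pt "1 0 -0.0013 0 0.2" --pt "1 0 -0.0013 0 0.3" --pt "1 0 -0.0013 0 0.4" --pt "1 0 -0.0013 0 0.5" --pt "1 0 -0.0013 0 0.5" --pt "1 0 -0.0013 0 0.5" --grip_force 20

```text
time: 14.02
tool_pos: [0.5334, -0.1086, 0.0571]
tool_rot: [-3.141, 0.0, 2.322]
contact_force: [-1.1, -1.9, 1.1]
opening: 0.0098
grip_force: 20.0
```

```bash
python3 - <<'E'
from cell import *
s=observe();print({k:s[k].round(4) if hasattr(s[k],'round') else s[k] for k in("tool_pos","tool_rot","contact_force","torque","opening","grip_force")})
E
```

```text
{'tool_pos': array([ 0.5334, -0.1086,  0.0571]), 'tool_rot': array([-3.1415e+00,  2.0000e-04,  2.3217e+00]), 'contact_force': array([-1.1288, -1.8706,  1.1055]), 'torque': array([-0.1846, -0.0289,  0.0023]), 'opening': 0.009797817091889628, 'grip_force': 19.998864233493805}
```

Call:
step_arm --pt "1 0 -0.0004 0 0.1" --pt "1 0 -0.0004 0 0.2" --pt "1 0 -0.0004 0 0.3" --pt "1 0 -0.0004 0 0.4" --pt "1 0 -0.0004 0 0.5" --pt "1 0 -0.0004 0 0.6" --pt "1 0 -0.0004 0 0.6" --pt "1 0 -0.0004 0 0.6"

```text
time: 15.02
tool_pos: [0.5334, -0.1087, 0.0571]
tool_rot: [3.141, -0.0, 1.722]
contact_force: [0.7, 0.4, -0.0]
opening: 0.0099
grip_force: 20.0
```

```bash
cat > o.py <<'E'
from cell import *
import numpy as np
s=observe();print({k:s[k].round(4) if hasattr(s[k],'round') else s[k] for k in("tool_pos","contact_force","torque","opening","grip_force")}, "q",s["tool_rot"][2]-np.pi/2)
E
python3 o.py
```

```text
{'tool_pos': array([ 0.5334, -0.1087,  0.0571]), 'contact_force': array([ 0.6573,  0.3665, -0.0362]), 'torque': array([ 0.052 , -0.3023, -0.0263]), 'opening': 0.009863692177968574, 'grip_force': 19.998787343502045} q 0.15135252337487093
```

Call:
step_arm --pt "1 0 0 0 0.05" --pt "1 0 0 0 0.1" --pt "1 0 0 0 0.15" --pt "1 0 0 0 0.15" --pt "1 0 0 0 0.15"

```text
time: 15.65
tool_pos: [0.5333, -0.1087, 0.0571]
tool_rot: [3.141, -0.0, 1.571]
contact_force: [2.0, 1.9, -0.2]
opening: 0.0097
grip_force: 20.0
```

```bash
for i in 1 2; do python3 o.py; done
```

```text
{'tool_pos': array([ 0.5333, -0.1087,  0.0571]), 'contact_force': array([ 2.0346,  1.87  , -0.2463]), 'torque': array([ 0.1463, -0.4441, -0.0019]), 'opening': 0.009732440408469501, 'grip_force': 20.000274181365967} q 0.0006980683195676463
{'tool_pos': array([ 0.5333, -0.1087,  0.0571]), 'contact_force': array([ 2.0346,  1.87  , -0.2463]), 'torque': array([ 0.1463, -0.4441, -0.0019]), 'opening': 0.009732440408469501, 'grip_force': 20.000274181365967} q 0.0006980683195676463
```

Call:
step_arm --pt "1 0 0 0 0.04" --pt "1 0 0 0 0.08" --pt "1 0 0 0 0.08" --pt "1 0 0 0 0.08" --pt "1 0 0 0 0.08"

```text
time: 16.27
tool_pos: [0.5333, -0.1087, 0.0572]
tool_rot: [3.141, -0.0, 1.49]
contact_force: [1.8, 2.2, 0.1]
opening: 0.0098
grip_force: 20.0
```

```bash
python3 o.py; python3 - <<'E'
from cell import *
from h import *
from scipy.optimize import least_squares
c=read_camera("scene");w=cloud(c);Q=w[210:335,230:360].reshape(-1,3)
s=Q[(Q[:,2]>.045)&(Q[:,2]<.068)&(Q[:,0]>.595)&(Q[:,0]<.66)&(abs(Q[:,1]+.107)<.03)]
print("body",len(s),least_squares(lambda p:np.hypot(s[:,0]-p[0],s[:,1]-p[1])-.018,[.62,-.107],loss="soft_l1",f_scale=.001).x)
A=Q[(Q[:,2]>.030)&(Q[:,2]<.045)&(abs(Q[:,1]+.108)<.02)&(Q[:,0]<.62)];print(np.histogram(A[:,0],np.arange(.58,.62,.002)))
E
```

```text
{'tool_pos': array([ 0.5333, -0.1087,  0.0572]), 'contact_force': array([1.7603, 2.2049, 0.082 ]), 'torque': array([ 0.3669, -0.5823,  0.1106]), 'opening': 0.009784998286473704, 'grip_force': 20.01375675201416} q -0.0803696055395906
body 232 [ 0.62343767 -0.10953917]
(array([ 0,  0,  1,  0,  0,  0, 18, 25, 20, 18, 19, 18, 15,  5,  1,  4,  3,
        6,  6,  5]), array([0.58 , 0.582, 0.584, 0.586, 0.588, 0.59 , 0.592, 0.594, 0.596,
       0.598, 0.6  , 0.602, 0.604, 0.606, 0.608, 0.61 , 0.612, 0.614,
       0.616, 0.618, 0.62 ]))
```

Call:
step_arm --pt "1 0 0 0 0.03" --pt "1 0 0 0 0.03" --pt "1 0 0 0 0.03" --pt "1 0 0 0 0.03"

```text
time: 16.82
tool_pos: [0.5333, -0.1087, 0.0571]
tool_rot: [3.141, -0.0, 1.46]
contact_force: [3.9, 3.4, -0.8]
opening: 0.0098
grip_force: 20.0
```

```bash
python3 o.py
```

```text
{'tool_pos': array([ 0.5333, -0.1087,  0.0571]), 'contact_force': array([ 3.8664,  3.4384, -0.8466]), 'torque': array([ 0.5667, -0.8642,  0.1254]), 'opening': 0.009849995341347848, 'grip_force': 20.017592310905457} q -0.11101295661780575
```

Torque is now 0.125 N m, so the jaw is lightly seated. Backing off.

Call:
step_arm --pt "1 0 0 0 -0.1" --pt "1 0 0 0 -0.22" --pt "1 0 0 0 -0.34" --pt "1 0 0 0 -0.46" --pt "1 0 0 0 -0.58" --pt "1 0 0 0 -0.7" --pt "1 0 0 0 -0.82" --pt "1 0 0 0 -0.94" --pt "1 0 0 0 -1.06" --pt "1 0 0 0 -1.18" --pt "1 0 0 0 -1.3" --pt "1 0 0 0 -1.42" --pt "1 0 0 0 -1.54" --pt "1 0 0 0 -1.62" --pt "1 0 0 0 -1.62" --pt "1 0 0 0 -1.62" --pt "1 0 0 0 -1.62" --pt "1 0 0 0 -1.62"

```text
time: 19.08
tool_pos: [0.5334, -0.1086, 0.0572]
tool_rot: [3.141, 0.001, 3.08]
contact_force: [5.5, 4.5, 0.4]
opening: 0.0099
grip_force: 20.0
```

```bash
python3 o.py; python3 - <<'E'
from cell import *
from h import *
c=read_camera("scene")
cv2.imwrite("pics/s5.png",cv2.resize(c["img"][200:330,230:370,::-1],None,fx=4,fy=4,interpolation=cv2.INTER_CUBIC))
E
```

```text
{'tool_pos': array([ 0.5334, -0.1086,  0.0572]), 'contact_force': array([5.5241, 4.5046, 0.4294]), 'torque': array([ 0.7328, -0.8576,  0.01  ]), 'opening': 0.009926821653802532, 'grip_force': 20.00228315591812} q 1.5087924861898223
```

View pics/s5.png

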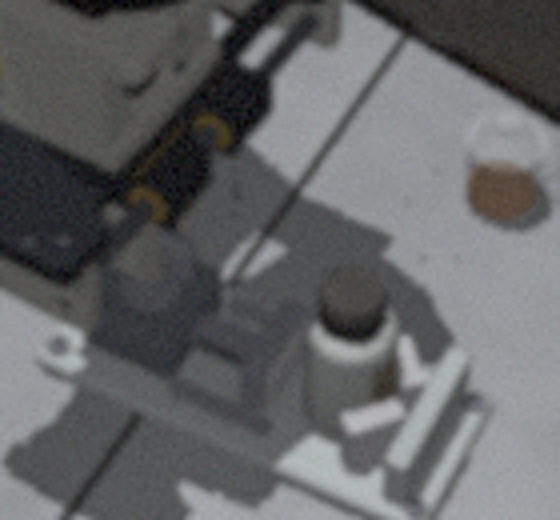

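The jaw has opened, the vial stands upright and the bar is held at about 1.51 rad. Handing in.

```bash
python3 -c "
from cell import *
print(hand_in())"
```

```text
the job is handed in; nothing more can be done
None
```

I handed the job in at about 19 s with the vial standing loose and upright in the vice; the hand-in gave no verdict. The jaw had been pressed home lightly (about 0.13 N m at the screw), then backed off to about 1.5 rad, with the thumbscrew still gripped at 20 N.

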